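Hang the inspection board on the turning board rack

TASK

Turn the board rack by its upright crank peg until its empty pair of pins faces forward, squarely above the pointer on the rack's foot. Then take the loose inspection board from its stand and hang it on the empty pins, both pins through its two holes, pushed fully home against the bracket and hanging upright, and let go of it. Leave the tape roll, the tape measure and the sample jar where they are.

Things in the scene. Friction and masses are not known exactly. Their poses are not given: they have to be found in the camera images.
- rack: Foot of the board rack: a fixed grey disc, 170 mm across and 14 mm high at its rim, with a short aluminium pointer bar reaching to 107 mm from the axis at its front. Origin on the rack's vertical turning axis, on the worktop. Its -x axis runs along the pointer: this is 'forward'.
- rotor (a joint): Turning part of the rack, on the foot's vertical axis; rad, counter-clockwise from above, no stops. At 0 or any full turn the empty station is exactly over the pointer. Friction about 0.2 N m; it stays where it is left. Four stations 90 degrees apart: three hold boards that are screwed fast (grip tops at most 0.216 m above the worktop), one is empty.
- free_station (a point): Home point of the empty station: 88 mm from the rack's axis, where the mid-point of the loose board's holes comes when home. Its -x axis points outward along the pins, z up. Height: 175 mm, the MIDDLE of the bracket's range. The bracket is clamped at an unreported height: the pin centre line lies anywhere from 10 mm below to 10 mm above this point and must be seen or felt. It holds against 50 N.
- pin_ends (a point): Middle between the outermost ends of the empty station's two pins, 128 mm from the rack's axis, axes and (nominal) height as free_station. Level parallel steel pins, 8 mm in diameter, at y = +-33 mm, from the bracket face (85 mm from the axis). Straight to 121 mm, then curved up to a lip 2.5 mm higher. Bracket 86 mm wide, top edge 5 mm above the pins' centre line.
- crank_peg (a point): Upright round steel peg, 12 mm in diameter, on the hub of the turning part, 45 mm from its axis, opposite the empty station. This point is on the peg's axis, 10 mm below its top (243 mm above the worktop); the peg stands free upward of 193 mm. Grip it and lead it round the axis: being round, it turns between the fingers.
- stand: Fixed grey plastic stand, 50 mm high, 134 mm long in its y, 48 mm wide in its x, in whose slot (8.5 mm wide, floor 8 mm above the worktop) the loose board stands upright. Origin under its centre on the worktop.
- board_grip (a point): Centre of the wooden grip block on top of the loose board: 14 mm thick (x), 44 mm wide (y), 34 mm high (z), 31 mm above the line of the holes. x is normal to the board, z points up the board. The board is symmetric: a half turn about z makes no difference. About 0.15 kg.
- board_holes (a point): Mid-point between the loose board's two holes, in mid-thickness; axes as board_grip. Grey board 6 mm thick, 100 wide, 115 high without grip; 14 mm holes at y = +-33 mm, 15 mm below its upper and 100 above its lower edge. To pass the pins' lips the hole centres must be 1.25 mm (+-1.7) above the pins' centre line; when hanging they lie 3 mm below it.
- tape_roll: Roll of tape, 67 mm across, 19 mm high, lying flat; bystander. Origin under its centre.
- tape_measure: Pocket tape measure, 32x67x55 mm; bystander. Origin under its centre.
- sample_jar: Jar with a lid, 51 mm across, 66 mm high; bystander. Origin under its centre.

How it is judged:
By the outcome, as a careful person would: the job done as asked, in the order asked, and still so for the second after the job is handed in, with the robot touching nothing.
It also fails if it takes over 72 s, if anything falls off the work surface, if the arm or the gripper's body presses on something with over 40 N, if the wrist force passes 120 N, or if a joint passes its speed limit or range.

ROBOT

A 6-joint arm with a two-finger parallel gripper is mounted at the origin on a cart in front of the work surface, level with it; the furniture and walls round the work are solid. World frame = base frame: x ahead of the robot, y to its left, z up, the work surface at z = 0. Lengths are in m, angles in rad, forces in N, time in s.
With the tool pointing down it reaches from about 0.275 to 0.875 m from the base axis. Payload 12.5 kg.
Tool frame: the origin (TCP) lies on the centre line of the jaws, within the pads' length; the fingertips stand r.finger_overhang ahead of it and the grasp point (between the pads) lies 3 mm ahead of it (r.finger_overhang is the distance from the TCP to the fingertips, in m); z points along the fingers, y is the direction in which the jaws open and shut (so a half turn about z gives the same grasp; the last joint's range is limited). The gripper opens to 85 mm and grips with 20 to 120 N. Pads are 22 mm wide; open, the fingers measure 114 mm over their backs; the gripper's body (76 mm by 85 mm) begins 54 mm behind the grasp point. The pads swing forward as they close: fully open they stand 13 mm farther back than shut.
Start: joints at [1.144, 0.351, 1.652, -0, 1.139, -0.085], TCP at [0.184, 0.518, 0.222] pointing down, gripper open.
Joint ranges: [-2.75, 2.75], [-0.79, 2.1], [0.01, 2.65], [-1.57, 4.71], [0.07, 3.14], [-2.87, 2.87]. Speed limits (rad/s): [2.22, 2.22, 2.79, 3.14, 3.14, 3.14].

INTERFACE

Orientations are given as a unit quaternion [x, y, z, w].
In Python, from cell import r, optics gives the robot as it stands. The module is installed in compiled form; this text tells all that it offers. Calls block until the motion is done:
- r.move_to(position, orientation): joint-space move of the TCP to a pose.
- r.move_linear(position, rot=None, vel=0.15): straight line of the TCP; rot=None keeps the orientation; vel is the mean speed in m/s.
- r.set_joints(angles): joint-space move.
- r.set_gripper(opening, squeeze=None): opening from 0.0 (shut) to 1.0 (fully open); squeeze is the grip in N (None keeps the last); returns when the fingers have stopped.
- r.sleep(seconds).
- r.inverse_kinematics(position, orientation): joint angles nearest the present ones, or None.
- optics.get_image(name): name is "scene" or "top" or "wrist"; returns a dict with "pixels" (384x512x3 uint8, red, green, blue), "depth" (384x512 float32, m along the optical axis (not along the pixel's ray), 0 where there is no reading), "fx", "fy", "cx", "cy" (pixels), "D" ([k1, k2, p1, p2, k3] as OpenCV has them; the pictures are not rectified), "camera_from_world" (4x4, takes a point from world to camera coordinates); the wrist camera has in their place "mount" (4x4, takes a point from camera to tool coordinates, whose origin is the TCP and whose axes are the flange's). Camera axes: x right, y down, z forward; pixel columns grow to the right and rows downward; lengths in m; the calibration is good to about 2 mm. A picture is of the moment at which its call begins: read the wrist's pose just before it.
A pose or a line that the arm cannot do raises r.PlanningError and nothing moves.
- r.hand_in(): hands the job in, once; it reports no verdict.
Readings, each from a call of its own:
- r.current_t(): time.
- r.current_q(): joint angles.
- r.current_qvel(): joint speeds.
- r.current_effort(): joint torques, N m.
- r.current_tool_pos(): TCP position.
- r.current_ee_rot(): TCP orientation.
- r.current_contact_force(): force on the tool from outside, world axes, zero at the start.
- r.current_torque(): the same for the moment, N m.
- r.current_opening(): opening from 0.0 (shut) to 1.0 (fully open).
Only numpy, scipy, OpenCV 4.12 (cv2) and the standard library are available. Lean on these libraries where they do the work, as an engineer would, in place of code of your own. Each camera call takes 0.05 s, during which the arm holds its last target.

## Working session

There is one attempt and no reset: what is moved stays moved. The work goes in short steps, each a Python script; the robot and the scene stay as the last script left them, time stands still between calls to the robot, and variables do not carry over. Pictures are saved under pics/ and viewed, and the job is handed in when it is done.

```bash
mkdir -p pics
cat > h.py <<'E'
import numpy as np, cv2
from cell import r, optics
from scipy.spatial.transform import Rotation as R
def snap(name,fn,crop=None,scale=1):
    if name=='wrist':
        p=np.array(r.current_tool_pos()); q=r.current_ee_rot()
    d=optics.get_image(name)
    if name=='wrist':
        T=np.eye(4);T[:3,:3]=R.from_quat(q).as_matrix();T[:3,3]=p
        d['wfc']=T@np.array(d['mount'])
    else: d['wfc']=np.linalg.inv(np.array(d['camera_from_world']))
    np.save('pics/'+fn+'.npy',d,allow_pickle=True)
    im=d['pixels'][:,:,::-1]
    cv2.imwrite('pics/'+fn+'.png',im)
    return d
def load(fn): return np.load('pics/'+fn+'.npy',allow_pickle=True).item()
def crop(fn,u0,v0,u1,v1,out,s=4):
    d=load(fn); im=d['pixels'][v0:v1,u0:u1,::-1]
    cv2.imwrite('pics/'+out+'.png',cv2.resize(im,None,fx=s,fy=s,interpolation=cv2.INTER_CUBIC))
def K(d): return np.array([[d['fx'],0,d['cx']],[0,d['fy'],d['cy']],[0,0,1.]])
def ray(d,u,v):
    n=cv2.undistortPoints(np.array([[[u,v]]],float),K(d),np.array(d['D'],float))[0,0]
    return d['wfc'][:3,3], d['wfc'][:3,:3]@np.array([n[0],n[1],1.])
def at_z(d,u,v,z):
    o,w=ray(d,u,v); return o+w*(z-o[2])/w[2]
def at_d(d,u,v):
    o,w=ray(d,u,v); return o+w*d['depth'][int(round(v)),int(round(u))]
def proj(d,P):
    c=np.linalg.inv(d['wfc']); P=np.atleast_2d(P).astype(float)
    rv=cv2.Rodrigues(c[:3,:3])[0]
    return cv2.projectPoints(P,rv,c[:3,3],K(d),np.array(d['D'],float))[0][:,0]
def st():
    print('t',round(r.current_t(),2),'p',np.round(r.current_tool_pos(),4),'q',np.round(r.current_ee_rot(),4),'F',np.round(r.current_contact_force(),1),'M',np.round(r.current_torque(),2),'o',round(r.current_opening(),3))
E
python3 - <<'E'
from h import *
print(r.finger_overhang); st()
for n in ('scene','top','wrist'):
    d=snap(n,n+'0'); print(n,np.round(d['wfc'],3).tolist(),d['fx'])
E
```

```text
0.022
t 0.0 p [0.1842 0.5179 0.2215] q [ 1.701e-01  9.854e-01 -6.000e-04 -2.000e-04] F [ 0.9 -0.5 -0.7] M [0.02 0.02 0.06] o 1.0
scene [[0.071, -0.746, 0.662, -0.388], [-0.997, -0.045, 0.056, -0.123], [-0.012, -0.665, -0.747, 1.216], [0.0, 0.0, 0.0, 1.0]] 424.80464806670784
top [[0.248, -0.92, 0.305, 0.021], [-0.969, -0.234, 0.08, -0.146], [-0.002, -0.315, -0.949, 1.716], [0.0, 0.0, 0.0, 1.0]] 482.1413641816645
wrist [[0.335, 0.907, 0.257, 0.119], [0.942, -0.322, -0.091, 0.541], [0.0, 0.272, -0.962, 0.373], [0.0, 0.0, 0.0, 1.0]] 319.79696398698917
```

View pics/scene0.png

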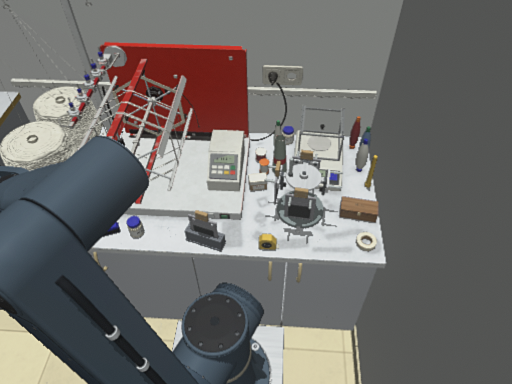

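View pics/top0.png

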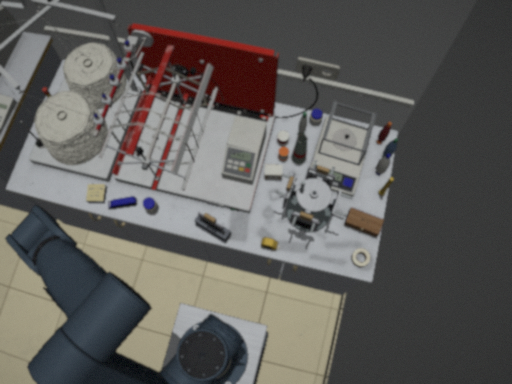

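View pics/wrist0.png

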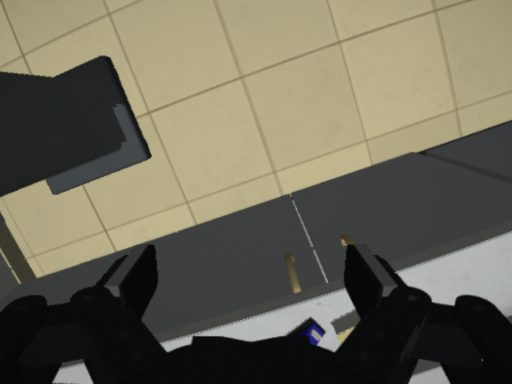

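Run:
```python
from h import *
crop('scene0',240,130,400,260,'c1',5)
crop('top0',250,150,400,280,'c2',5)
crop('scene0',170,190,290,260,'c3',6)
crop('top0',180,195,290,260,'c4',6)
```

```text
(no output)
```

View pics/c1.png

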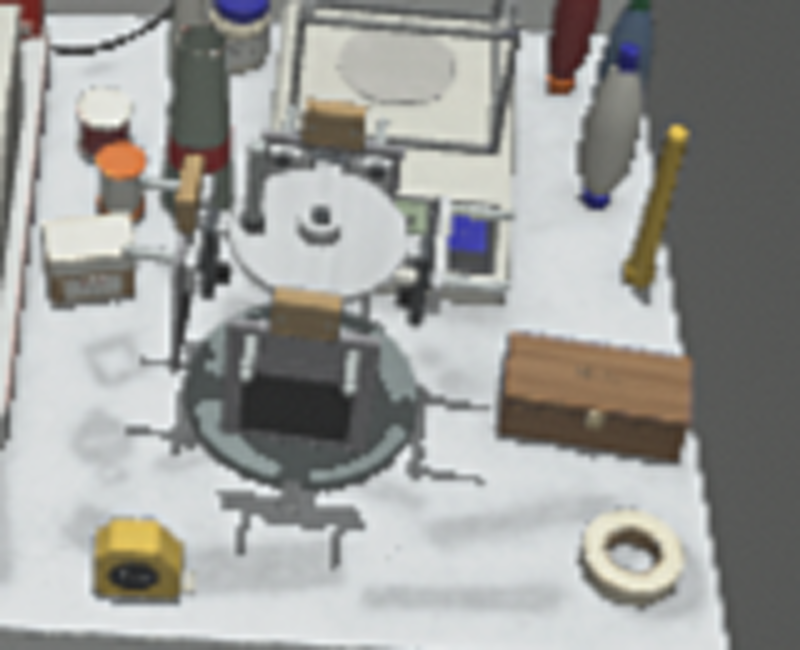

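View pics/c2.png

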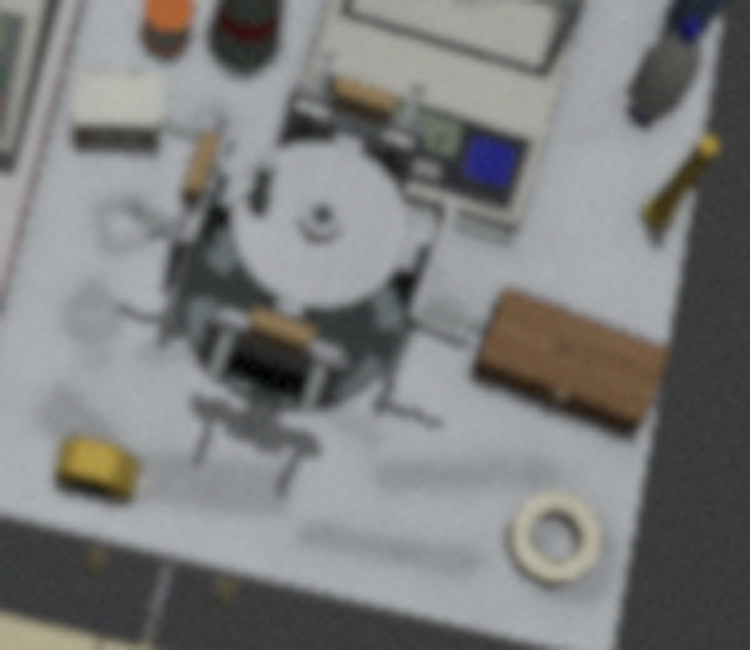

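View pics/c3.png

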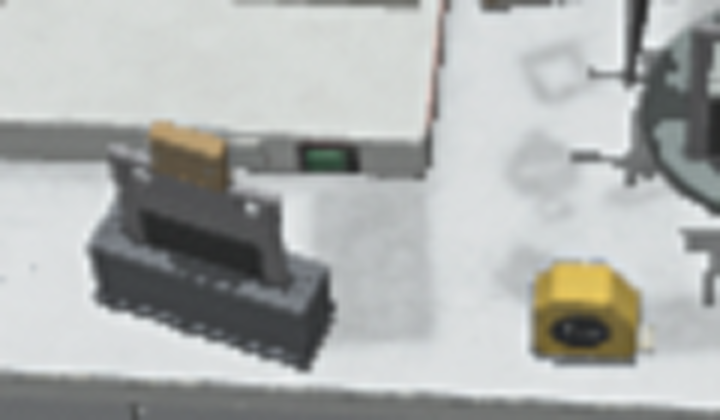

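View pics/c4.png

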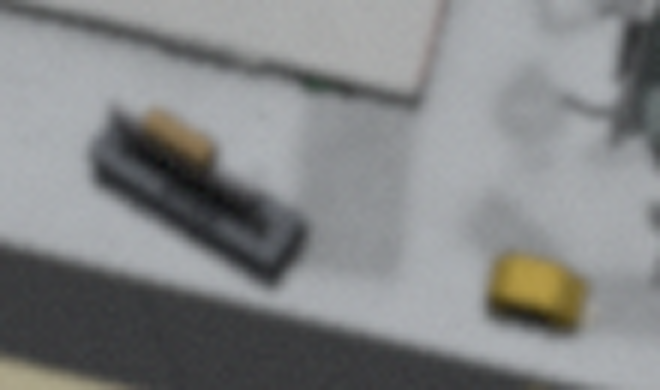

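Run:
```python
from h import *
d=load('scene0'); t=load('top0')
def s(n,cx,cy,o,k): 
    dd=load(n); u=o[0]+(cx+.5)/k-.5; v=o[1]+(cy+.5)/k-.5; return at_d(dd,u,v)
for nm,x,y in [('hub disc',320,260),('hubc',320,222),('peg?',253,195),('gripF',308,312),('gripL',190,190),('gripB',335,125),('right',405,280),('footL',250,460),('footR',370,460),('tape',600,570),('measure',140,550)]:
    print(nm,np.round(s('scene0',x,y,(240,130),5),3))
for nm,x,y in [('hub disc',320,260),('peg?',260,185),('gripF',285,325),('gripL',200,165),('right',420,240)]:
    print('top',nm,np.round(s('top0',x,y,(250,150),5),3))
for nm,x,y in [('standgrip',190,150),('bL',115,155),('bR',280,205),('standL',95,250),('standR',320,270)]:
    print(nm,np.round(s('scene0',x,y,(170,190),6),3))
for nm,x,y in [('standgrip',180,140),('sL',100,155),('sR',300,230)]:
    print('top',nm,np.round(s('top0',x,y,(180,195),6),3))
# jar
print('jar',at_d(d,133,222))
```

```text
hub disc [ 0.568 -0.208  0.184]
hubc [ 0.592 -0.207  0.195]
peg? [ 0.6   -0.162  0.21 ]
gripF [ 0.505 -0.198  0.204]
gripL [ 0.595 -0.12   0.217]
gripB [ 0.68  -0.218  0.2  ]
right [ 0.69  -0.283  0.034]
footL [ 0.53  -0.171  0.014]
footR [ 0.532 -0.255  0.018]
tape [ 0.445 -0.406  0.023]
measure [ 0.419 -0.098  0.056]
top hub disc [ 0.569 -0.213  0.182]
top peg? [ 0.596 -0.162  0.222]
top gripF [ 0.51  -0.199  0.207]
top gripL [ 0.599 -0.12   0.224]
top right [ 0.669 -0.292 -0.002]
standgrip [0.434 0.115 0.154]
bL [0.451 0.162 0.124]
bR [0.432 0.07  0.112]
standL [0.44  0.181 0.05 ]
standR [0.433 0.052 0.051]
top standgrip [0.436 0.115 0.151]
top sL [0.443 0.178 0.042]
top sR [0.429 0.049 0.037]
jar [0.45485907 0.36057465 0.06747547]
```

Run:
```python
from h import *
q=[0,1,0,0]
r.move_linear([0.184,0.518,0.36],vel=0.4)
r.move_to([0.43,-0.05,0.42],q)
r.move_to([0.61,-0.205,0.40],q)
d=snap('wrist','w1'); st(); print(np.round(d['wfc'],3).tolist())
```

```text
t 3.86 p [ 0.6096 -0.2039  0.4011] q [-4.e-04  1.e+00 -2.e-04  6.e-04] F [ 0.4 -1.1  0.8] M [ 0.02 -0.   -0.02] o 0.999
[[-0.001, 0.962, 0.273, 0.54], [1.0, 0.001, 0.002, -0.205], [0.001, 0.273, -0.962, 0.552], [0.0, 0.0, 0.0, 1.0]]
```

View pics/w1.png

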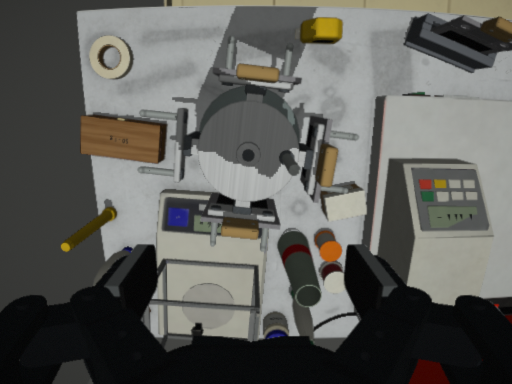

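Run:
```python
from h import *
crop('w1',120,30,370,250,'w1c',3)
crop('w1',395,0,512,80,'w1d',6)
d=load('w1')
for u,v in [(248,155),(248,185),(290,158)]: print(np.round(at_d(d,u,v),4))
```

```text
[ 0.5965 -0.207   0.1969]
[ 0.636  -0.2071  0.1777]
[ 0.596  -0.1627  0.2192]
```

View pics/w1c.png

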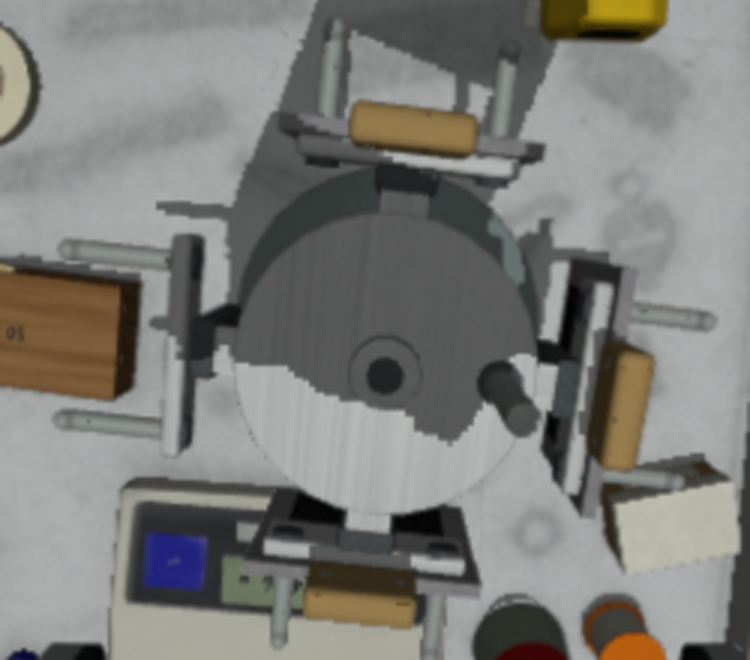

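View pics/w1d.png

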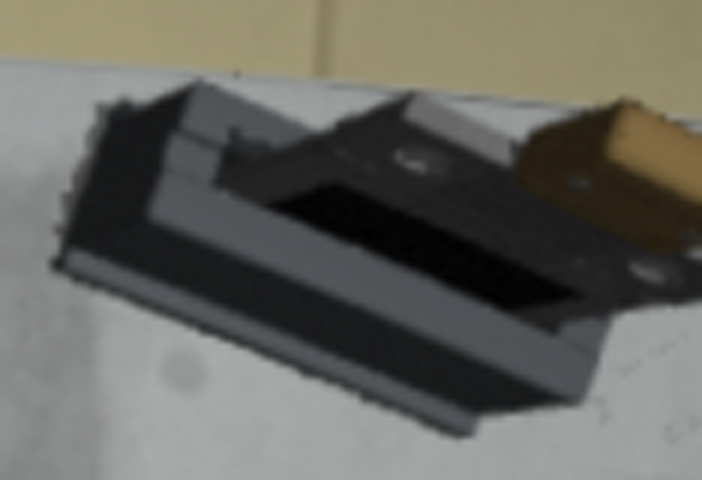

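Run:
```python
from h import *
d=load('w1')
f=lambda x,y:(120+(x+.5)/3-.5,30+(y+.5)/3-.5)
for nm,x,y,z in [('pegtop',518,416,.253),('pegbase',495,383,.193),('hub',384,376,.197),('hub ring',386,368,.2),('pinA',70,250,.175),('pinB',65,418,.175),('pinAr',168,257,.175),('pinBr',165,427,.175)]:
    print(nm,np.round(at_z(d,*f(x,y),z),4),np.round(at_d(d,*f(x,y)),4))
# hub disc rim fit using depth: points with z in .175-.19
P=[]
for v in range(60,240,1):
    for u in range(170,330,1):
        if d['depth'][v,u]>0:
            p=at_d(d,u,v)
            P.append(np.r_[p,u,v])
P=np.array(P); m=(P[:,2]>.172)&(P[:,2]<.195)&(np.hypot(P[:,0]-.596,P[:,1]+.207)<.075)
h=np.histogram(P[m,2],bins=np.arange(.172,.196,.002)); print(h)
print(P[m][:,:2].min(0),P[m][:,:2].max(0), P[m][:,:2].mean(0))
for c,lab in [((.505,-.20),'F'),((.6,-.12),'L'),((.684,-.215),'B')]:
    m=(P[:,2]>.195)&(np.hypot(P[:,0]-c[0],P[:,1]-c[1])<.035); Q=P[m]
    w,V=np.linalg.eigh(np.cov(Q[:,:2].T)); print(lab,m.sum(),Q[:,:3].mean(0),V[:,1],np.degrees(np.arctan2(V[1,1],V[0,1])),Q[:,2].max())
```

```text
pegtop [ 0.6003 -0.1644  0.253 ] [ 0.6004 -0.1643  0.2526]
pegbase [ 0.5997 -0.1654  0.193 ] [ 0.5979 -0.1667  0.2041]
hub [ 0.5965 -0.2073  0.197 ] [ 0.5965 -0.2073  0.1969]
hub ring [ 0.593  -0.2066  0.2   ] [ 0.5937 -0.2066  0.1958]
pinA [ 0.5505 -0.3289  0.175 ] [ 0.5501 -0.3246  0.1883]
pinB [ 0.6167 -0.3364  0.175 ] [ 0.6144 -0.3323  0.1866]
pinAr [ 0.5535 -0.2907  0.175 ] [ 0.5532 -0.2886  0.1843]
pinBr [ 0.6205 -0.2957  0.175 ] [ 0.6184 -0.2933  0.1851]
(array([  11,  155, 2602, 5250,  184,   22,   55,   12,   10,  118,  218,
         19]), array([0.172, 0.174, 0.176, 0.178, 0.18 , 0.182, 0.184, 0.186, 0.188,
       0.19 , 0.192, 0.194, 0.196]))
[ 0.52136755 -0.28161541] [ 0.67073313 -0.13233693] [ 0.59375944 -0.20816209]
F 621 [ 0.50968831 -0.19732757  0.20955719] [0.11051829 0.99387409] 83.65480663735322 0.21264812042966202
L 430 [ 0.60732539 -0.1239628   0.2111301 ] [-0.99918033  0.04048051] 177.68000356763608 0.21759727910179666
B 576 [ 0.68199437 -0.2166749   0.20861848] [0.10801538 0.99414922] 83.7990765104743 0.21330612793691534
```

Run:
```python
from h import *
d=load('w1')
for nm,u,v in [('whitebox',346,203),('orange',328,242),('bottletop',306,292),('bottleneck',290,245),('box',125,140),('boxedge',160,145),('scale',175,205),('scale2',185,225),('white can',332,272)]:
    p=at_d(d,u,v); print(nm,np.round(p,3),'rad',np.round(np.hypot(p[0]-.596,p[1]+.207),3))
for a in (264,180):
    pass
q0=np.array(r.current_q())
def qd(a): # tool x at world angle a (deg), pointing down
    x=np.array([np.cos(np.radians(a)),np.sin(np.radians(a)),0]); z=np.array([0,0,-1.]); 
    return R.from_matrix(np.c_[x,np.cross(z,x),z]).as_quat()
for off in (0,180):
  for ph in (83.6,40,0):
    P=[.596+.045*np.cos(np.radians(ph)),-.2072+.045*np.sin(np.radians(ph)),.246]
    j=r.inverse_kinematics(P,qd(ph+180+off)); print(off,ph,None if j is None else np.round(j,2))
for a in (90,-90,0,180): 
    for P in ([.45,-.2,.2],[.508,-.2,.2]):
        j=r.inverse_kinematics(P,qd(a)); print('place',a,None if j is None else np.round(j,2))
```

```text
whitebox [ 0.7   -0.044  0.047] rad 0.193
orange [ 0.77  -0.07   0.048] rad 0.222
bottletop [ 0.816 -0.119  0.13 ] rad 0.237
bottleneck [ 0.775 -0.136  0.05 ] rad 0.193
box [ 0.596 -0.405  0.043] rad 0.198
boxedge [ 0.605 -0.351  0.036] rad 0.144
scale [ 0.705 -0.33   0.044] rad 0.164
scale2 [ 0.736 -0.313  0.057] rad 0.175
white can [ 0.833 -0.056  0.041] rad 0.281
0 83.6 None
0 40 [-0.35  0.52  1.33 -0.    1.29 -2.62]
0 0 [-0.38  0.56  1.27 -0.    1.31 -1.95]
180 83.6 [-0.34  0.46  1.42 -0.    1.25 -0.23]
180 40 [-0.35  0.52  1.33 -0.    1.29  0.53]
180 0 [-0.38  0.56  1.27 -0.    1.31  1.19]
place 90 [-0.51  0.27  1.82 -0.    1.05 -0.51]
place 90 [-0.46  0.37  1.69 -0.    1.09 -0.46]
place -90 [-0.51  0.27  1.82 -0.    1.05  2.63]
place -90 [-0.46  0.37  1.69 -0.    1.09  2.68]
place 0 [-0.51  0.27  1.82 -0.    1.05  1.06]
place 0 [-0.46  0.37  1.69 -0.    1.09  1.11]
place 180 [-0.51  0.27  1.82 -0.    1.05 -2.08]
place 180 [-0.46  0.37  1.69 -0.    1.09 -2.03]
```

```bash
cat >> h.py <<'E'
def qd(a):
    x=np.array([np.cos(np.radians(a)),np.sin(np.radians(a)),0]); z=np.array([0,0,-1.])
    return R.from_matrix(np.c_[x,np.cross(z,x),z]).as_quat()
E
python3 - <<'E'
from h import *
ph=83.6; x,y=.6004,-.1638
r.move_to([x,y,.31],qd(ph))
r.set_gripper(0.5,40)
r.move_linear([x,y,.248],vel=.15); st()
d=snap('wrist','w2')
r.set_gripper(0.0,40); st()
E
```

```text
t 6.45 p [ 0.6007 -0.1639  0.2488] q [7.455e-01 6.665e-01 2.000e-04 4.000e-04] F [-0.5 -0.7  1. ] M [-0.    0.06  0.02] o 0.498
t 6.98 p [ 0.6004 -0.1638  0.2481] q [7.455e-01 6.665e-01 0.000e+00 1.000e-04] F [-0.1  0.2 -0.8] M [-0.05 -0.01  0.01] o -0.002
```

View pics/w2.png

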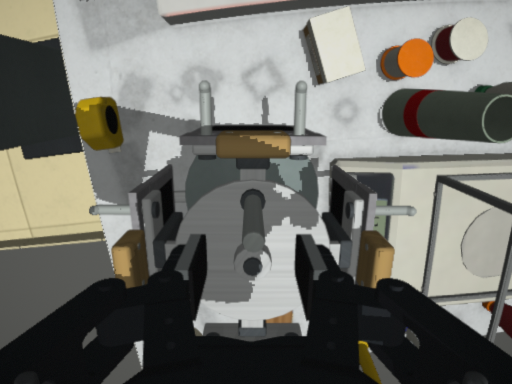

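Run:
```python
from h import *
d=load('w2')
print(proj(d,[[.6004,-.1638,.2458],[.6004,-.1638,.253],[.6004,-.1638,.193],[.596,-.2072,.197]]))
crop('w2',190,160,330,320,'w2c',4)
for v in (235,240,245,200,262): print(v,at_d(d,253,v))
snap('wrist','w3')
```

```text
[[250.25307498 239.18946777]
 [250.25247272 245.05043187]
 [250.25655304 207.48214782]
 [250.88162221 267.58501939]]
235 [ 0.60234598 -0.15871269  0.25255764]
240 [ 0.60203779 -0.16156361  0.25220763]
245 [ 0.6017716  -0.16394781  0.25295257]
200 [ 0.60297818 -0.15698866  0.1986504 ]
262 [ 0.59794612 -0.20326444  0.19643939]
```

View pics/w2c.png

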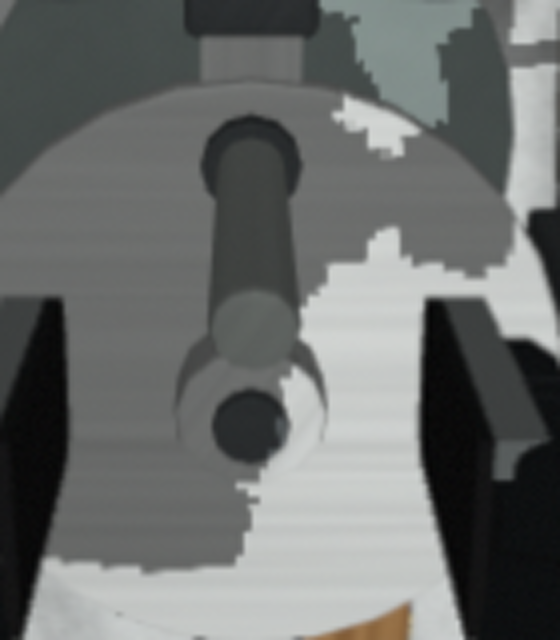

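View pics/w3.png

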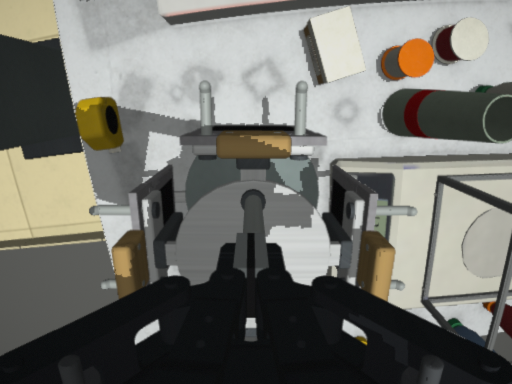

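Run:
```python
from h import *
d=load('w2'); 
p=np.array([.6007,-.1639,.2488]);Rm=R.from_quat(qd(83.6)).as_matrix()
for zz in (-.02,0,.022):
  for xx in (-.011,0,.011):
    print(zz,xx,np.round(proj(d,p+Rm@np.array([xx,.021,zz])),1), np.round(proj(d,p+Rm@np.array([xx,-.021,zz])),1))
for u,v in [(203,240),(299,240),(303,255),(310,262),(318,280),(200,270)]:
    P=at_d(d,u,v); print(u,v,np.round(P,4),'tool',np.round(Rm.T@(P-p),4))
d=load('w3')
for u,v in [(243,250),(262,250),(240,270),(265,270),(240,290)]:
    P=at_d(d,u,v); print(u,v,np.round(P,4),'tool',np.round(Rm.T@(P-[.6004,-.1638,.2481]),4))
```

```text
-0.02 -0.011 [[295.9 281. ]] [[205.9 281. ]]
-0.02 0 [[297.  259.9]] [[204.9 259.8]]
-0.02 0.011 [[298.1 237.6]] [[203.8 237.6]]
0 -0.011 [[290.8 260.8]] [[210.9 260.8]]
0 0 [[291.6 241.6]] [[210.1 241.6]]
0 0.011 [[292.4 221.6]] [[209.3 221.6]]
0.022 -0.011 [[286.3 243.2]] [[215.2 243.2]]
0.022 0 [[286.9 225.9]] [[214.6 225.9]]
0.022 0.011 [[287.6 207.9]] [[214.  207.9]]
203 240 [ 0.5803 -0.1522  0.2678] tool [ 0.0094 -0.0216 -0.019 ]
299 240 [ 0.623  -0.1558  0.2704] tool [ 0.0105  0.0212 -0.0216]
303 255 [ 0.6228 -0.1573  0.2819] tool [ 0.009   0.0212 -0.0331]
310 262 [ 0.6241 -0.1558  0.291 ] tool [ 0.0107  0.0224 -0.0422]
318 280 [ 0.6244 -0.1549  0.3055] tool [ 0.0116  0.0225 -0.0567]
200 270 [ 0.5792 -0.161   0.2789] tool [ 0.0005 -0.0217 -0.0301]
243 250 [ 0.5983 -0.1528  0.28  ] tool [ 0.0107 -0.0033 -0.0319]
262 250 [ 0.6061 -0.1539  0.2794] tool [ 0.0104  0.0045 -0.0313]
240 270 [ 0.5978 -0.1517  0.2981] tool [ 0.0117 -0.0039 -0.05  ]
265 270 [ 0.6066 -0.153   0.2977] tool [ 0.0114  0.005  -0.0496]
240 290 [ 0.5981 -0.1521  0.3104] tool [ 0.0114 -0.0036 -0.0623]
```

Run:
```python
from h import *
crop('w3',190,160,330,320,'w3c',4)
print(load('w3')['mount'])
```

```text
[[ 6.81617567e-04 -9.62351088e-01 -2.71808608e-01  6.85975121e-02]
 [ 9.99999746e-01  7.12245872e-04 -1.40289738e-05 -2.46925231e-04]
 [ 2.07095357e-04 -2.71808530e-01  9.62351329e-01 -1.51312239e-01]
 [ 0.00000000e+00  0.00000000e+00  0.00000000e+00  1.00000000e+00]]
```

View pics/w3c.png

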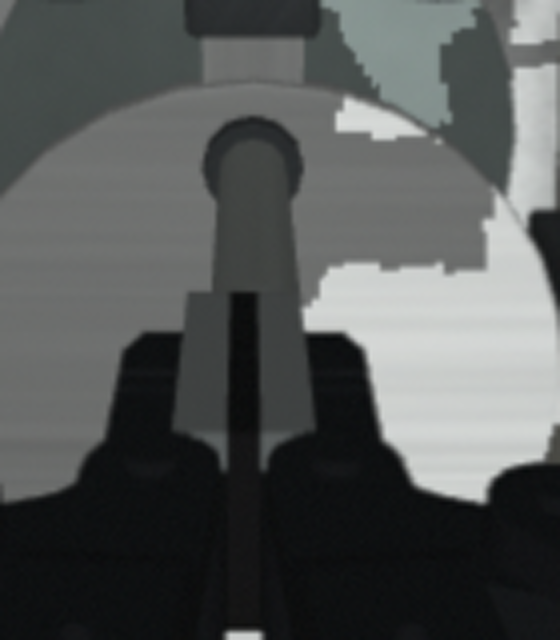

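Run:
```python
from h import *
r.set_gripper(0.5,40)
x,y=.6016,-.1625
r.move_linear([x,y,.248],vel=.1)
r.move_linear([x,y,.212],vel=.08); st()
r.set_gripper(0.0,40); st()
snap('wrist','w4')
```

```text
t 8.37 p [ 0.6017 -0.1625  0.212 ] q [ 0.7455  0.6665 -0.     -0.    ] F [-0.   0.5  0.1] M [0.01 0.01 0.02] o 0.501
t 8.75 p [ 0.602  -0.1626  0.2126] q [7.455e-01 6.665e-01 3.000e-04 6.000e-04] F [0.5 0.2 3.9] M [ 0.03 -0.09  0.07] o 0.127
```

View pics/w4.png

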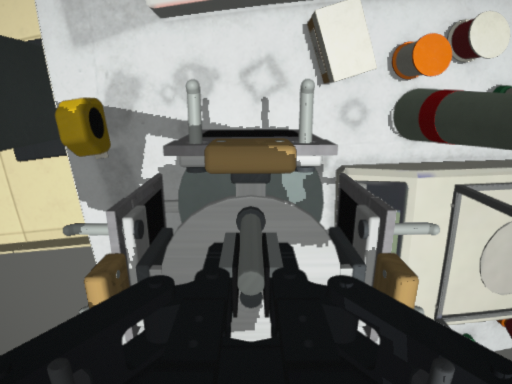

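Run:
```python
from h import *
c=np.array([.596,-.2072])
mx=0
for ph in np.linspace(83,-0.0,9)[1:]:
    a=np.radians(ph)
    r.move_linear([c[0]+.045*np.cos(a),c[1]+.045*np.sin(a),.212],rot=qd(ph),vel=.06)
    F=r.current_contact_force(); print(round(ph),np.round(F,1),end=' ')
st()
snap('wrist','w5'); snap('scene','s5')
```

```text
73 [5.9 0.9 4.8] 62 [6.9 0.9 4.7] 52 [7.  1.7 3.7] 42 [7.5 1.4 3.8] 31 [8.2 0.6 4. ] 21 [ 9.  -1.   3.5] 10 [ 7.6 -1.6  2.7] 0 [ 8.1 -2.5  3.4] t 11.47 p [ 0.6419 -0.2077  0.2126] q [1.0e+00 1.6e-03 1.6e-03 6.0e-04] F [ 8.1 -2.5  3.4] M [-0.26 -1.18 -0.11] o 0.123
```

View pics/w5.png

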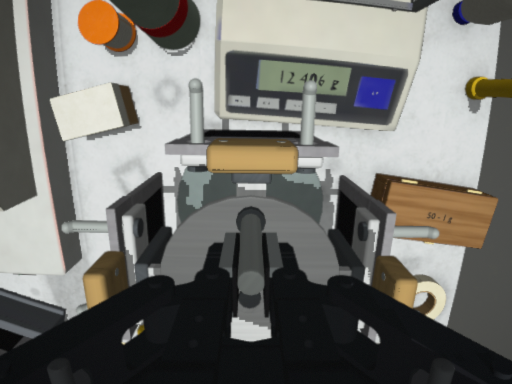

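Run:
```python
from h import *
crop('s5',260,140,360,260,'s5c',6)
```

```text
(no output)
```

View pics/s5c.png

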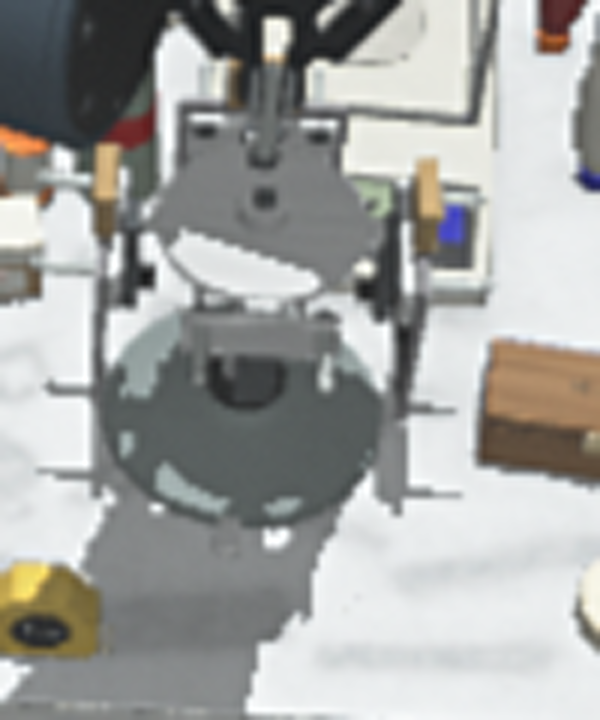

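Run:
```python
from h import *
d=load('s5')
for x,y in [(227,540),(227,555),(205,350),(328,375)]:
    p=at_z(d,260+(x+.5)/6-.5,140+(y+.5)/6-.5,.01 if y>500 else .18)
    print(p, np.degrees(np.arctan2(p[1]+.2072,p[0]-.596)))
r.set_gripper(0.4); 
r.move_linear([.6419,-.2077,.30],vel=.2)
# view from the front: TCP behind, tool x=-x, camera ahead
j=r.inverse_kinematics([.53,-.205,.36],qd(180)); print(j)
r.move_to([.55,-.205,.36],qd(180)); st()
snap('wrist','w6')
```

```text
[ 0.49978905 -0.19910126  0.01      ] 175.18836384361296
[ 0.48905909 -0.19912448  0.01      ] 175.68157262036027
[ 0.49891417 -0.17639407  0.18      ] 162.39544650155625
[ 0.48550556 -0.24121465  0.18      ] -162.88951928653177
[-4.50988596e-01  2.83890015e-01  1.40592358e+00 -4.44089210e-16
  1.45177906e+00 -2.02178492e+00]
t 15.21 p [ 0.55   -0.205   0.3599] q [ 2.e-04  1.e+00  1.e-04 -1.e-04] F [0.4 0.7 0.5] M [-0.04 -0.01 -0.03] o 0.402
```

View pics/w6.png

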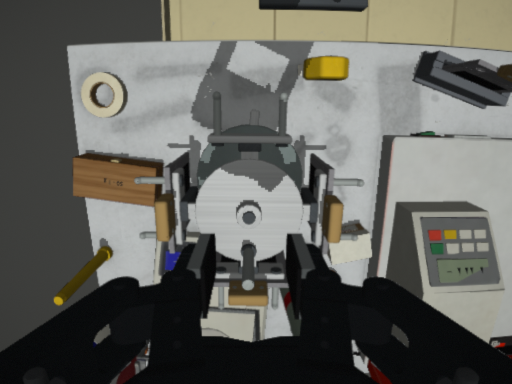

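Run:
```python
from h import *
crop('w6',180,70,320,200,'w6c',5)
```

```text
(no output)
```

View pics/w6c.png

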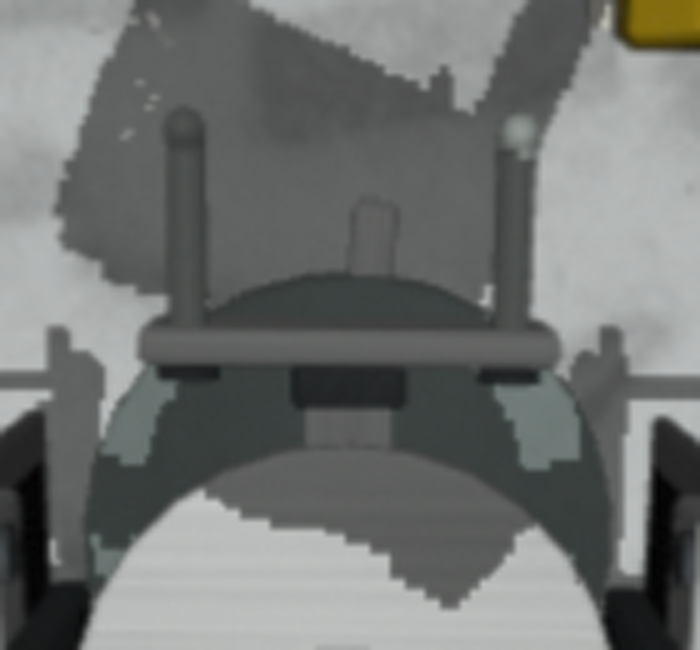

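```bash
cat > a.py <<'E'
from h import *
d=load('w6')
f=lambda x,y:(180+(x+.5)/5-.5,70+(y+.5)/5-.5)
for z in (.006,.014):
  a=at_z(d,*f(375,202),z);b=at_z(d,*f(370,274),z); print(a,b,'from axis',np.degrees(np.arctan2(a[1]+.2072,a[0]-.596)),np.hypot(a[1]+.2072,a[0]-.596),'dir',np.degrees(np.arctan2(a[1]-b[1],a[0]-b[0])))
print('depth ptr',at_d(d,*f(374,240)))
for z in (.175,.183):
  P=[at_z(d,*f(x,y),z) for x,y in [(184,126),(190,322),(519,132),(515,322),(143,345),(556,347)]]
  print(np.round(P,4).tolist())
  g=lambda a,b:np.degrees(np.arctan2(a[1]-b[1],a[0]-b[0]))
  print(g(P[0],P[1]),g(P[2],P[3]),g(P[5],P[4])+90,np.hypot(*(P[0]-P[2])[:2]), g(P[2],P[0])+90, 'mid tip',(P[0]+P[2])/2,g((P[0]+P[2])/2,[.596,-.2072]))
for x,y in [(186,200),(188,250),(512,200),(514,250),(184,130),(350,345),(250,345),(450,345)]: print(np.round(at_d(d,*f(x,y)),4))
# hub centre, peg
crop('w6',200,180,300,300,'w6d',6)
E
python3 a.py
```

```text
[ 0.4905385  -0.19850939  0.006     ] [ 0.51242718 -0.19999312  0.006     ] from axis 175.28915526847797 0.10581897207483568 dir 176.12212362300045
[ 0.4903795  -0.19862135  0.014     ] [ 0.51192155 -0.20008159  0.014     ] from axis 175.35654865602396 0.10596831236060691 dir 176.12212362300045
depth ptr [ 0.50180292 -0.19885715  0.01157009]
[[0.472, -0.2396, 0.175], [0.5116, -0.2393, 0.175], [0.4732, -0.1717, 0.175], [0.5116, -0.1716, 0.175], [0.5163, -0.2493, 0.175], [0.5167, -0.1629, 0.175]]
-179.5684917127224 -179.88363778658533 179.7219267295569 0.06796087239625927 179.01108620105816 mid tip [ 0.47257885 -0.20566501  0.175     ] 179.28744862492655
[[0.4722, -0.2388, 0.183], [0.5108, -0.2385, 0.183], [0.4733, -0.1725, 0.183], [0.5108, -0.1724, 0.183], [0.5154, -0.2483, 0.183], [0.5159, -0.1639, 0.183]]
-179.5684917127224 -179.8836377865853 179.7219267295569 0.06634361900005657 179.01108620105813 mid tip [ 0.4727673  -0.20566298  0.183     ] 179.28541439825574
[ 0.4865 -0.2385  0.1855]
[ 0.4963 -0.2383  0.1855]
[ 0.4866 -0.1735  0.1824]
[ 0.4963 -0.1732  0.1849]
[ 0.4731 -0.2384  0.1879]
[ 0.5152 -0.206   0.1861]
[ 0.5152 -0.2262  0.1863]
[ 0.5151 -0.1858  0.187 ]
```

View pics/w6d.png

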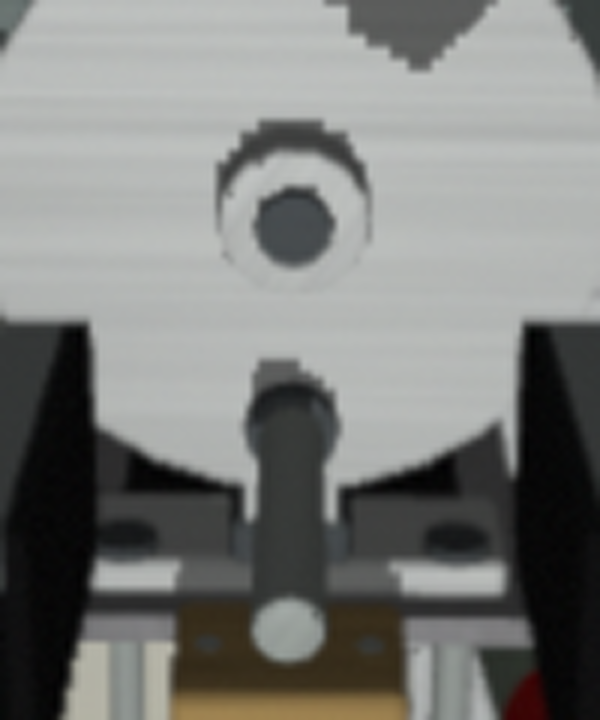

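Run:
```python
from h import *
d=load('w6')
f=lambda x,y:(200+(x+.5)/6-.5,180+(y+.5)/6-.5)
print(at_z(d,*f(294,224),.197),at_z(d,*f(294,218),.20),at_d(d,*f(294,226)),at_d(d,*f(294,275)))
print('peg',at_z(d,*f(289,632),.253))
# foot disc rim leftmost/rightmost
g=lambda x,y:(180+(x+.5)/5-.5,70+(y+.5)/5-.5)
print(at_z(d,*g(350,274),.014))
```

```text
[ 0.59515803 -0.20707735  0.197     ] [ 0.59296597 -0.20706144  0.2       ] [ 0.59601444 -0.20708423  0.19567075] [ 0.60657713 -0.20711471  0.19215445]
peg [ 0.64134562 -0.20768236  0.253     ]
[ 0.51192316 -0.20619713  0.014     ]
```

Run:
```python
from h import *
c=np.array([.5955,-.2071])
def P(ph,z): a=np.radians(ph); return [c[0]+.0455*np.cos(a),c[1]+.0455*np.sin(a),z]
r.move_linear(P(-.6,.30),rot=qd(179.4),vel=.25)
r.move_linear(P(-.6,.212),vel=.15)
r.set_gripper(0,40); st()
for ph in (-2.5,-4.6): r.move_linear(P(ph,.212),rot=qd(180+ph),vel=.04)
st()
r.set_gripper(.4)
r.move_linear(P(-4.5,.30),vel=.25)
r.move_linear([.55,-.205,.36],rot=qd(180),vel=.25); st()
snap('wrist','w7'); crop('w7',180,70,320,200,'w7c',5)
```

```text
t 16.9 p [ 0.6414 -0.2077  0.2135] q [ 5.2e-03  1.0e+00 -3.0e-04  9.0e-04] F [-2.   0.7  7. ] M [0.16 0.24 0.  ] o 0.124
t 17.4 p [ 0.6413 -0.2107  0.2135] q [ 4.020e-02  9.992e-01 -2.000e-04  9.000e-04] F [-2.4  2.3  6.1] M [ 0.33  0.28 -0.04] o 0.126
t 18.83 p [ 0.5503 -0.205   0.3588] q [ 4.e-04  1.e+00  3.e-04 -5.e-04] F [ 0.7 -0.3  0.2] M [ 0.02  0.02 -0.01] o 0.396
```

View pics/w7c.png

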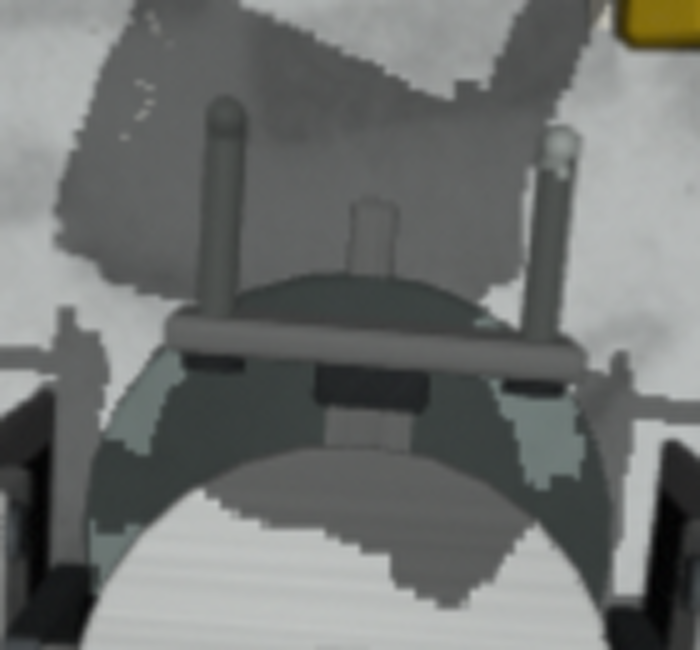

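Run:
```python
from h import *
d=load('w7')
f=lambda x,y:(180+(x+.5)/5-.5,70+(y+.5)/5-.5)
g=lambda a,b:np.degrees(np.arctan2(a[1]-b[1],a[0]-b[0]))%360
ax=np.array([.5955,-.2071])
a=at_z(d,*f(374.5,203),.0115);b=at_z(d,*f(369,274),.0115)
print('ptr',a,b,g(a,ax),g(a,b), g((a+b)/2,ax))
z=.182
P=[at_z(d,*f(x,y),z) for x,y in [(226,113),(219,312),(562,143),(541,332),(165,326),(585,362)]]
print('pins',g(P[0],P[1]),g(P[2],P[3]),'br',g(P[5],P[4])+90,'tips',g(P[2],P[0])+90,'mid',g((P[0]+P[2])/2,ax),g((P[4]+P[5])/2,ax),(P[0]+P[2])/2, (P[4]+P[5])/2)
for x,y in [(222,200),(552,220),(546,290),(225,260),(270,338),(370,345),(480,353)]: print(np.round(at_d(d,*f(x,y)),4))
```

```text
ptr [ 0.49064811 -0.19852929  0.0115    ] [ 0.51195682 -0.20015681  0.0115    ] 175.32697023403034 175.63234661318697 175.29244660712644
pins 176.87038466142582 175.13651775955822 br 175.12645021953185 tips 175.1155125870093 mid 175.31635052011248 175.37972090073697 [ 0.47266317 -0.19703626  0.182     ] [ 0.51533956 -0.20062189  0.182     ]
[ 0.4866 -0.2313  0.1834]
[ 0.4904 -0.1658  0.1858]
[ 0.5043 -0.1664  0.1839]
[ 0.4984 -0.2309  0.1838]
[ 0.5138 -0.222   0.1853]
[ 0.5151 -0.2018  0.1866]
[ 0.5166 -0.1798  0.1878]
```

Run:
```python
from h import *
r.move_to([.425,.06,.33],qd(79)); st()
d=snap('wrist','w8')
P=np.array([at_d(d,u,v).tolist()+[u,v] for v in range(0,384,1) for u in range(0,512,1) if d['depth'][v,u]>0])
m=(P[:,2]>.147)&(P[:,2]<.165)&(np.hypot(P[:,0]-.434,P[:,1]-.115)<.05); Q=P[m]
w,V=np.linalg.eigh(np.cov(Q[:,:2].T)); print(m.sum(),Q[:,:3].mean(0),Q[:,2].max(),np.degrees(np.arctan2(V[1,1],V[0,1])))
rc=cv2.minAreaRect((Q[:,:2]*1000).astype(np.float32)); print(rc)
```

```text
t 20.81 p [0.4253 0.0599 0.3298] q [ 7.715e-01  6.362e-01 -1.000e-04 -1.000e-04] F [ 0.4 -1.  -0.1] M [-0.01  0.03 -0.03] o 0.399
611 [0.43965311 0.11809976 0.15503416] 0.15753381600683658 72.7850969943759
((439.56591796875, 117.70986938476562), (43.68072509765625, 14.065759658813477), 72.56658935546875)
```

View pics/w8.png

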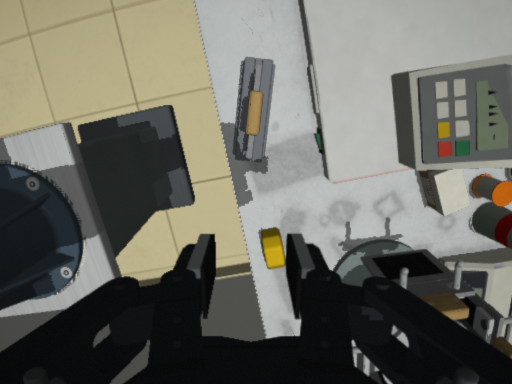

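Run:
```python
from h import *
q=qd(72.6)
r.move_to([.4396,.1178,.20],q)
r.move_linear([.4396,.1178,.112],vel=.12); st()
snap('wrist','w9')
r.set_gripper(0,60); st()
snap('wrist','w10')
```

```text
t 22.37 p [0.4402 0.1178 0.1128] q [8.06e-01 5.92e-01 7.00e-04 4.00e-04] F [ 0.2  1.1 -0.4] M [ 0.03 -0.04 -0.04] o 0.4
t 22.73 p [0.4401 0.1179 0.1127] q [8.059e-01 5.920e-01 6.000e-04 3.000e-04] F [-0.1 -0.4  6.1] M [-0.04  0.21 -0.01] o 0.156
```

View pics/w10.png

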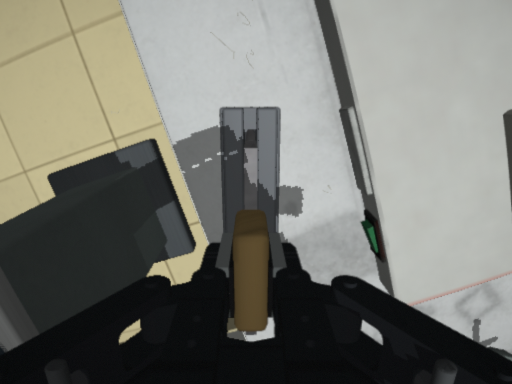

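Run:
```python
from h import *
d=load('w10')
p=np.array([.4401,.1179,.1127]);Rm=R.from_quat([.8059,.592,.0006,.0003]).as_matrix()
for u,v in [(251,211),(251,330),(236,270),(268,270)]:
    P=at_z(d,u,v,.156); print(u,v,P,'tool',np.round(Rm.T@(P-p),4), at_d(d,u,v+ (3 if v==211 else -3))[2])
r.move_linear([.4401,.1179,.23],vel=.15); st()
yaw=85.3; n=np.array([np.cos(np.radians(175.3)),np.sin(np.radians(175.3))]); ax=np.array([.5955,-.2071])
t=ax+.155*n
r.move_linear([*t,.23],rot=qd(yaw),vel=.2)
r.move_linear([*t,.188],vel=.1); st()
snap('wrist','w11'); snap('scene','s11')
```

```text
251 211 [0.44948216 0.14791873 0.156     ] tool [ 0.0315  0.     -0.0433] 0.13091090028956495
251 330 [0.43422262 0.09900966 0.156     ] tool [-0.0198  0.0001 -0.0433] 0.1558190719596938
236 270 [0.43702583 0.12706954 0.156     ] tool [ 0.0079 -0.0056 -0.0433] 0.1552061602758354
268 270 [0.44859147 0.12344585 0.156     ] tool [ 0.0079  0.0065 -0.0433] 0.15501349346873342
t 23.71 p [0.4396 0.1178 0.2291] q [ 8.059e-01  5.920e-01 -6.000e-04 -3.000e-04] F [-0.8  0.  -2.1] M [-0.01  0.02  0.02] o 0.159
t 25.98 p [ 0.4413 -0.1944  0.1884] q [7.354e-01 6.776e-01 0.000e+00 2.000e-04] F [ 1.4  0.  -0.6] M [-0.05 -0.01  0.02] o 0.157
```

View pics/w11.png

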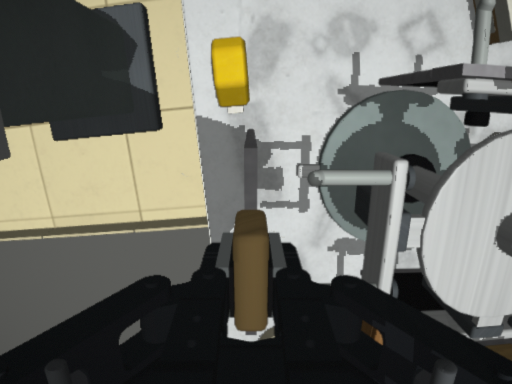

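Run:
```python
from h import *
crop('w11',210,120,420,280,'w11c',3)
crop('w11',215,120,295,340,'w11d',3)
```

```text
(no output)
```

View pics/w11c.png

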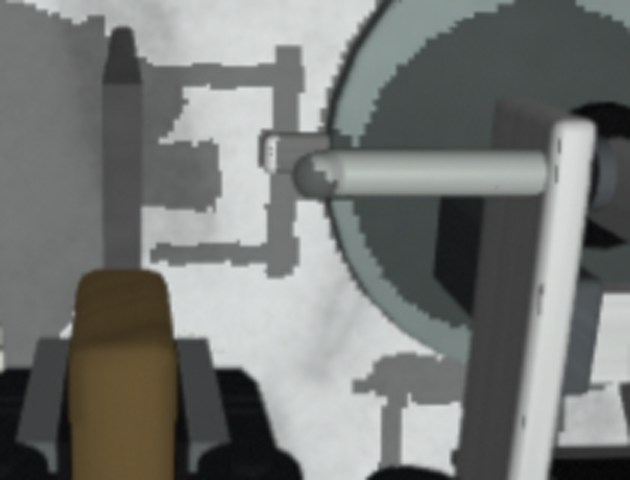

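View pics/w11d.png

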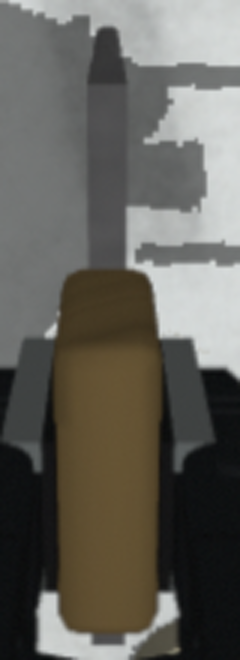

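```bash
cat > b.py <<'E'
from h import *
d=load('w11'); M=np.array(d['mount'])
def rt(u,v):
    n=cv2.undistortPoints(np.array([[[u,v]]],float),K(d),np.array(d['D'],float))[0,0]
    return M[:3,3],M[:3,:3]@np.array([n[0],n[1],1.])
def pair(a,b,L):
    o,w1=rt(*a);_,w2=rt(*b)
    s1=w1/w1[2];s2=w2/w2[2]
    # x at depth dz: o.x+s.x*dz ; separation L
    dz=L/(s1[0]-s2[0]); return o+s1*dz,o+s2*dz
for nm,a,b,L in [('board',(250.7,147.7),(250,333.3),.100),('block',(251,235),(250.7,330.5),.044)]:
    A,B=pair(a,b,L); print(nm,np.round(A,4),np.round(B,4),np.round((A+B)/2,4))
for u,v in [(251,160),(251,190),(251,142),(251,260),(251,300)]:
    o,w=rt(u,v); print(u,v,'tool depth',np.round(o+w*d['depth'][v,u],4), d['depth'][v,u])
T=d['wfc']@np.linalg.inv(M); print(np.round(T,4))
for nm,x,y in [('pin',330,172),('pin',400,172),('pin',500,172),('brk',575,150),('brk',550,300),('brk',570,210)]:
    P=at_d(d,210+(x+.5)/3-.5,120+(y+.5)/3-.5); print(nm,np.round(P,4),np.round(np.linalg.inv(T)@np.r_[P,1],4)[:3])
E
python3 b.py
```

```text
board [ 0.0494 -0.0002 -0.0082] [-0.0506 -0.0005 -0.0082] [-0.0006 -0.0003 -0.0082]
block [ 0.0204 -0.     -0.0388] [-0.0236 -0.0001 -0.0388] [-0.0016 -0.0001 -0.0388]
251 160 tool depth [ 0.0439 -0.     -0.0087] 0.1439205
251 190 tool depth [ 0.0301 -0.     -0.0094] 0.14700674
251 142 tool depth [ 0.0495 -0.      0.0131] 0.16338463
251 260 tool depth [ 0.0117 -0.     -0.0424] 0.12032056
251 300 tool depth [-0.0058 -0.     -0.0426] 0.12478845
[[ 8.160e-02  9.967e-01  3.000e-04  4.413e-01]
 [ 9.967e-01 -8.160e-02 -2.000e-04 -1.944e-01]
 [-2.000e-04  3.000e-04 -1.000e+00  1.884e-01]
 [ 0.000e+00  0.000e+00  0.000e+00  1.000e+00]]
pin [ 0.4777 -0.1634  0.1867] [0.0338 0.0338 0.0016]
pin [ 0.4897 -0.1648  0.1851] [0.0335 0.0459 0.0032]
pin [ 0.5065 -0.166   0.1856] [0.0336 0.0628 0.0028]
brk [ 0.519  -0.163   0.1864] [0.0376 0.0749 0.002 ]
brk [ 0.5163 -0.1897  0.1853] [0.0107 0.0744 0.003 ]
brk [ 0.5187 -0.1734  0.186 ] [0.0272 0.0755 0.0024]
```

```bash
cat > ins.py <<'E'
from h import *
n=np.array([np.cos(np.radians(175.3)),np.sin(np.radians(175.3))]); ax=np.array([.5955,-.2071]); lat=np.array([.0816,.9967])
def pos(rad,l,z): t=ax+rad*n+l*lat; return [*t,z]
def step(rad,l,z,vel=.04):
    r.move_linear(pos(rad,l,z),vel=vel); F=np.array(r.current_contact_force())
    print(round(rad,4),'z',z,np.round(F,1),np.round(r.current_torque(),2)); return F
E
python3 - <<'E'
from ins import *
L=.0012;z=.1885
F0=step(.136,L,z,.1); 
for rad in (.131,.127,.123,.119,.115):
    F=step(rad,L,z)
    if np.linalg.norm(F-F0)>6: print('STOP'); break
st(); snap('wrist','w12'); crop('w12',210,120,420,280,'w12c',3)
E
```

```text
0.136 z 0.1885 [-0.1  0.5 -2. ] [-0.    0.07 -0.03]
0.131 z 0.1885 [-0.2 -0.1 -0.9] [ 0.01 -0.01 -0.03]
0.127 z 0.1885 [-0.9 -0.4 -1.3] [0.03 0.01 0.03]
0.123 z 0.1885 [ 0.4  0.7 -1. ] [ 0.02 -0.08  0.01]
0.119 z 0.1885 [ 0.3 -0.1 -0.5] [-0.01  0.04  0.01]
0.115 z 0.1885 [-0.9  0.5 -0.8] [-0.01 -0.03 -0.03]
t 27.7 p [ 0.4812 -0.1965  0.1885] q [ 0.7355  0.6775 -0.      0.    ] F [-0.9  0.5 -0.8] M [-0.01 -0.03 -0.03] o 0.155
```

View pics/w12c.png

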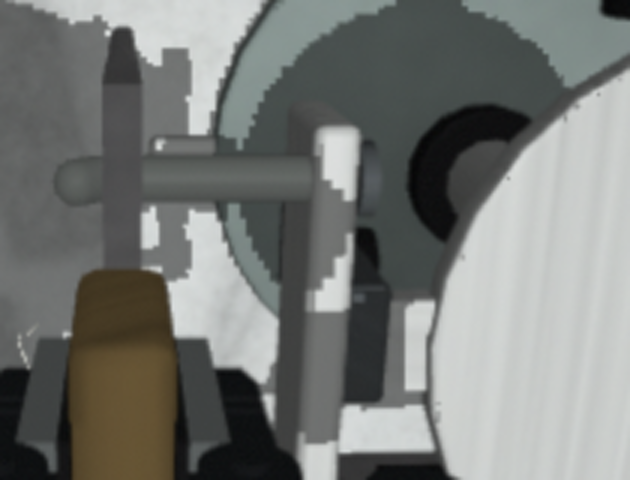

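Run:
```python
from ins import *
L=.0012;z=.1885
for rad in (.110,.105,.100,.096,.093,.091,.090,.089,.088,.0875,.087,.0865,.086,.0855):
    F=step(rad,L,z)
    if np.linalg.norm(F)>9: print('STOP'); break
st(); snap('wrist','w13'); crop('w13',210,120,420,280,'w13c',3)
```

```text
0.11 z 0.1885 [-0.2  0.2 -1.6] [-0.02  0.02  0.03]
0.105 z 0.1885 [ 0.3 -1.2 -1.6] [-0.02 -0.03  0.01]
0.1 z 0.1885 [-1.  -0.5 -0.8] [-0.02  0.01  0.02]
0.096 z 0.1885 [ 0.2  0.5 -1.3] [-0.02  0.02 -0.01]
0.093 z 0.1885 [ 0.8 -0.8  0.2] [0.02 0.05 0.02]
0.091 z 0.1885 [ 0.1 -0.1 -1.5] [0.   0.01 0.  ]
0.09 z 0.1885 [ 0.2 -0.5 -1.4] [-0.08 -0.08  0.03]
0.089 z 0.1885 [ 0.9 -0.9 -1.2] [-0.01 -0.02 -0.01]
0.088 z 0.1885 [ 0.1 -0.4 -1. ] [ 0.02 -0.01  0.01]
0.0875 z 0.1885 [ 0.6  0.2 -2.2] [ 0.01  0.06 -0.01]
0.087 z 0.1885 [ 0.2  0.7 -0.9] [ 0.05  0.03 -0.01]
0.0865 z 0.1885 [-0.1 -0.1 -1.2] [-0.07  0.04 -0.01]
0.086 z 0.1885 [-2.9 -0.1  0.7] [0.03 0.62 0.02]
0.0855 z 0.1885 [-5.6  1.   2.3] [ 0.12  1.2  -0.06]
t 31.32 p [ 0.5097 -0.1988  0.1884] q [ 7.355e-01  6.775e-01 -5.000e-04 -7.000e-04] F [-5.6  1.   2.3] M [ 0.12  1.2  -0.06] o 0.154
```

View pics/w13c.png

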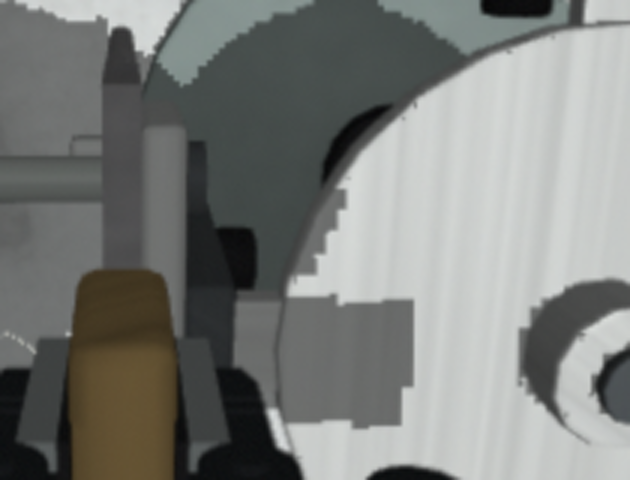

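Run:
```python
from ins import *
L=.0012
for z in (.187,.186,.1855,.185,.1845,.184,.1835,.183,.1825,.182):
    F=step(.0862,L,z)
    if F[2]>6: print('contact'); break
step(.0858,L,z)
st(); snap('wrist','w14'); crop('w14',210,120,420,280,'w14c',3)
```

```text
0.0862 z 0.187 [-2.4  0.3 -0.9] [-0.03  0.46 -0.  ]
0.0862 z 0.186 [-2.  -0.  -0.1] [-0.03  0.56 -0.06]
0.0862 z 0.1855 [-3.7 -0.3  0.2] [-0.01  0.72  0.  ]
0.0862 z 0.185 [-4.4  0.7  1.5] [ 0.04  0.9  -0.05]
0.0862 z 0.1845 [-5.2  0.3  1.2] [ 0.06  0.88 -0.02]
0.0862 z 0.184 [-5.2  0.5  0.8] [ 0.04  0.88 -0.06]
0.0862 z 0.1835 [-5.3 -0.7  2.4] [ 0.06  1.06 -0.06]
0.0862 z 0.183 [-6.6  0.8  6.7] [ 0.16  1.24 -0.03]
contact
0.0858 z 0.183 [-9.1  1.2  7. ] [0.29 1.63 0.02]
t 33.62 p [ 0.5097 -0.1989  0.1834] q [ 7.355e-01  6.776e-01 -3.000e-04 -3.000e-04] F [-9.1  1.2  7. ] M [0.29 1.63 0.02] o 0.156
```

View pics/w14c.png

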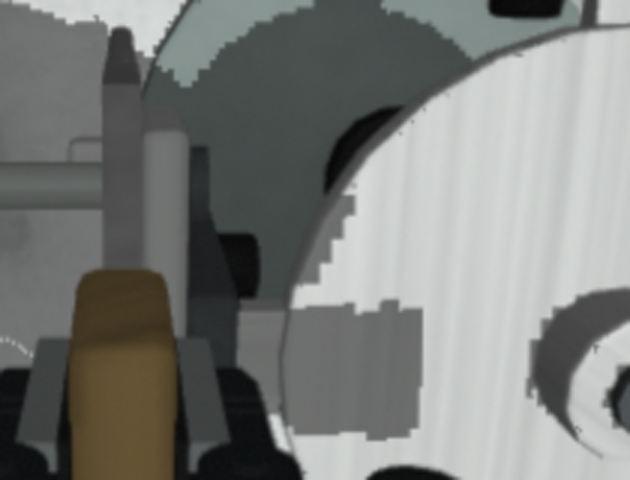

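Run:
```python
from ins import *
step(.0862,.0012,.183)
r.set_gripper(.22); st()
r.move_linear(pos(.0862,.0012,.27),vel=.12)
p=r.current_tool_pos()
r.move_linear(pos(.13,-.06,.36),vel=.25); st()
snap('wrist','w15'); snap('scene','s15'); crop('s15',260,140,360,260,'s15c',6)
```

```text
0.0862 z 0.183 [-7.   1.   5.5] [ 0.11  1.23 -0.  ]
t 34.16 p [ 0.5103 -0.199   0.1832] q [7.355e-01 6.775e-01 4.000e-04 7.000e-04] F [ 0.7 -0.5 -0.3] M [ 0.02  0.04 -0.02] o 0.224
t 35.65 p [ 0.461  -0.2558  0.3586] q [ 0.7356  0.6774 -0.     -0.0009] F [-0.2  0.3 -1. ] M [-0.   -0.06  0.06] o 0.218
```

View pics/w15.png

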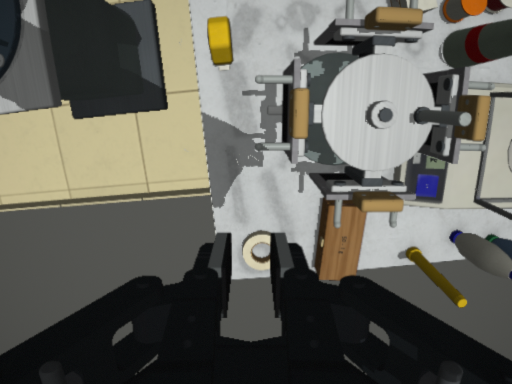

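View pics/s15c.png

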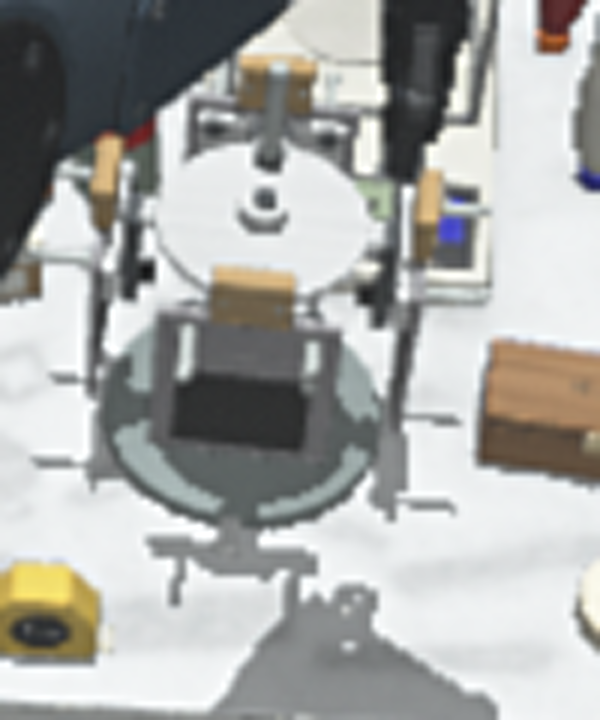

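Run:
```python
from h import *
crop('w15',240,40,400,200,'w15c',5)
d=load('w15')
f=lambda x,y:(240+(x+.5)/5-.5,40+(y+.5)/5-.5)
P=np.array([at_d(d,u,v).tolist() for v in range(0,200) for u in range(200,500) if d['depth'][v,u]>0])
ax=np.array([.5955,-.2071])
for a0 in (175.3,265.3,85.3,355.3):
    c=ax+.088*np.array([np.cos(np.radians(a0)),np.sin(np.radians(a0))])
    m=(P[:,2]>.205)&(P[:,2]<.23)&(np.hypot(*(P[:,:2]-c).T)<.032);Q=P[m]
    rc=cv2.minAreaRect((Q[:,:2]*1000).astype(np.float32)); v=np.array(rc[0])/1000-ax
    print(a0,m.sum(),rc,'r',np.hypot(*v),'ang',np.degrees(np.arctan2(v[1],v[0]))%360,'ztop',np.median(Q[:,2]))
```

```text
175.3 896 ((509.1047668457031, -198.9366912841797), (43.11585235595703, 14.502129554748535), 86.09771728515625) r 0.08678004333356319 ang 174.60226463345583 ztop 0.22583167107995716
265.3 75 ((590.5523071289062, -288.74078369140625), (1.5928372144699097, 42.307125091552734), 85.6259536743164) r 0.08179056930046189 ang 266.5319339518236 ztop 0.20753541066602116
85.3 804 ((602.8243408203125, -119.62261962890625), (14.208619117736816, 43.14198684692383), 85.2784423828125) r 0.08778347250502862 ang 85.21387967914124 ztop 0.21020350406324254
355.3 833 ((683.5316162109375, -214.5255889892578), (43.59860610961914, 15.328051567077637), 85.59620666503906) r 0.088344240471845 ang 355.17843526777654 ztop 0.21459542090560424
```

View pics/w15c.png

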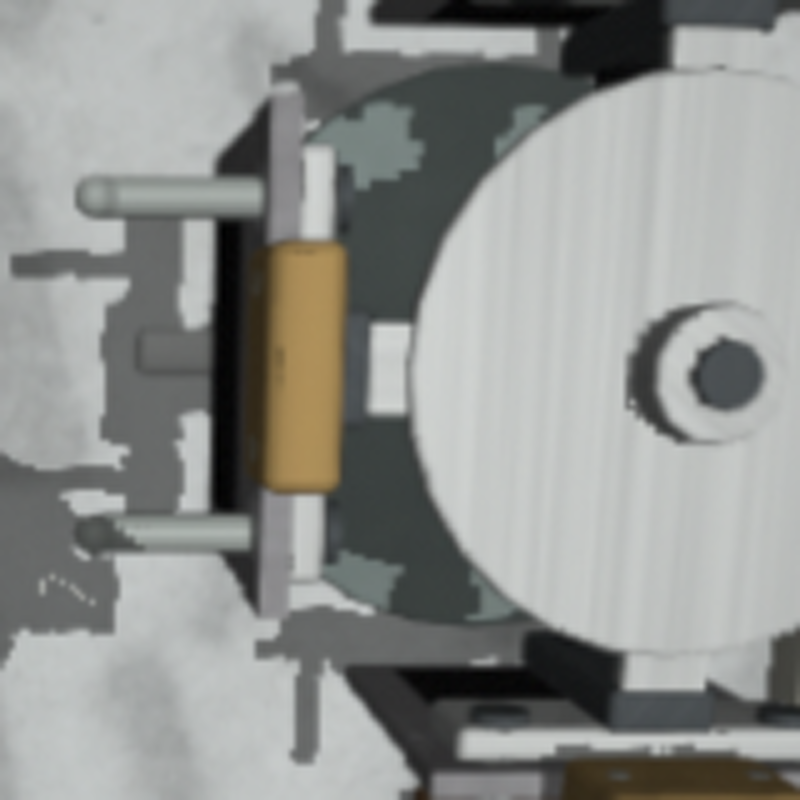

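Run:
```python
from h import *
r.hand_in(); st()
```

```text
the job is handed in; nothing more can be done
the job is handed in; nothing more can be done
```

I turned the rack so its empty pins face forward, hung the loose board on both pins and let go. I handed it in at about 36 s of the 72 s limit.

- **Rack:** I turned it clockwise by its crank peg, then made one small correction of about 4° after looking. After that correction the empty station measured about 175.3° and the pointer 175.3–175.6° in world yaw. After the board was hung, the neighbouring stations still gave about 175.3°.
- **Board:** I slid it over the pin lips without feeling any contact. It touched the bracket at about 86 mm from the axis and settled onto the pins when lowered.
- **After letting go:** both pins stick out through the holes, the board lies flat against the bracket and it hangs upright. The top of its grip is at 0.226 m, which puts the holes at about 0.178 m. That is 3 mm below the pins' measured height of about 0.181 m. The gripper was clear of everything.
- **Bystanders:** I never touched the tape roll, tape measure or jar. The first two are in view in the last pictures; I did not measure any of their positions again.

Two things disagreed:

- **Fingertips:** they sit about 37 mm farther back than the tool data says, so my first grip on the peg closed on nothing. I measured the offset in the wrist picture and allowed for it from then on.
- **Board's distance from the axis:** the last check read 86.8 mm instead of 88 mm. I put that down to my estimate of the axis position, since the board is flat against the bracket.

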